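Spring open the large paint box

TASK

Open the larger of the two white watercolour boxes: press down the release tab at its front so that the lid springs up, then push the lid back, steadily and without forcing or flinging it, until it is fully open against its stop, and move away so that it stays there. Pick nothing up, leave the small box shut, and do not disturb the pot, bottles, brush and other things around.

Things in the scene. Friction and masses are not known exactly. Their poses are not given: they have to be found in the camera images.
- big: large white watercolour box, fixed: 150 mm deep (its x) by 240 mm wide (its y), 46 mm tall with the lid shut. Origin under the centre of its underside; its x points from the front (the tab's side, towards the robot) to the hinge at the back, its y to the left seen from the robot, z up. Its yaw varies by 0.38 rad either way, and it may stand left or right of the small box
- big_press (a point): point to press on the large box's release tab: on top of its steel plate, 30 mm above the table at rest, 42 mm in front of the box's front face, at the middle of its width. The plate is 22 mm wide (along y), 4 mm thick, and reaches from 8 to 55 mm in front of the face; it moves with the tab
- big_tab (a joint): angle of the large box's tab (rad): 0 at rest, 0.26 at its stop: 10 mm down at the press point, spring 1.5 N rising to 4 N. Past about 0.15 its catch frees the lid; it springs back when released. The catch is an upright steel hook at the plate's inner end, 22 mm wide, 52 mm tall, up to 12 mm in front of the box's face; it tips 7 mm towards the pressing finger
- big_lid (a joint): angle of the large lid (rad): 0 shut, 1.85 fully open at its stop (rubber bumper, gives a little: 6 N m/rad), leaning back past upright. Once freed a spring lifts it in about 0.5 s to 0.7, no further. Then it must be pushed: 130 to 190 g, stiff hinge (0.06 N m), 1 to 3 N at its front edge. Let go below about 1.0 it sinks back to 0.7; near upright or beyond it stays where left 
- big_hinge (a point): the middle of the large lid's hinge line, on the back rim of the box, 40 mm above the table. The hinge line runs along the box's y
- big_edge (a point): the middle of the front edge of the large lid, half-way through its thickness (flat panel 6 mm thick, 240 mm wide, 150 mm from the hinge line to this edge); it moves with the lid. When the lid is shut it is 43 mm above the table
- small: the small white watercolour box, fixed to the table, 130 mm deep by 130 mm wide, 46 mm tall, made just like the large one, with the same tab; to be left shut (two thin rubber-tipped bumper wires stand behind each box, 75 mm tall). Origin under the centre of its underside, axes as for the large box. Which of the two stands on the left varies
- small_tab (a joint): angle of the small box's tab (rad), 0 at rest, 0.26 pressed
- small_lid (a joint): angle of the small box's lid (rad), 0 shut
- water_pot: loose round terracotta water pot, 64 mm wide, 62 mm tall, standing in front of the large paint box near one front corner; a bystander. Origin under the centre of its foot
- paint_bottle: loose slim paint bottle, 34 mm wide, 110 mm tall, standing in front of the small paint box; a bystander. Origin under the centre of its foot
- paint_brush: loose brush, 190 mm long, lying on the table in front of the large paint box; a bystander. Origin at the middle of its length, on its underside
- red_bottle: loose paint bottle, 44 mm wide, 135 mm tall, at the back of the table; a bystander. Origin under the centre of its foot
- black_bottle: loose paint bottle, 44 mm wide, 135 mm tall, at the back of the table; a bystander. Origin under the centre of its foot
- glass_jar: loose glass jar, 80 mm wide, 120 mm tall, at the back of the table; a bystander. Origin under the centre of its foot
- mug: loose mug, 80 mm wide, 90 mm tall, at the right of the boxes; a bystander. Origin under the centre of its foot
There are look-alikes about, which are no part of the job. Leave any pink look-alike of the small alone.

How it is judged:
By the outcome, as a careful person would: the job done as asked, in the order asked, and still so for the second after the job is handed in, with the robot touching nothing.
It also fails if it takes over 45 s, if anything falls off the work surface, if the arm or the gripper's body presses on something with over 40 N, if the wrist force passes 120 N, or if a joint passes its speed limit or range.

ROBOT

A 6-joint arm with a two-finger parallel gripper is mounted at the origin on the work surface. World frame = base frame: x ahead of the robot, y to its left, z up, the work surface at z = 0. Lengths are in m, angles in rad, forces in N, time in s.
With the tool pointing down it reaches from about 0.3 to 0.75 m from the base axis. Payload 8.5 kg.
Tool frame: the origin (TCP) lies at the very end of the fingers, on their centre line; the grasp point (between the pads) lies 19 mm behind it (tcp_to_grasp is the distance from the TCP to the grasp point, in m); z points along the fingers, x is the direction in which the jaws open and shut, and the axes are right-handed (so a half turn about z gives the same grasp; the last joint's range is limited). The gripper opens to 88 mm and grips with 3 to 60 N. Pads are 18 mm wide; open, the fingers measure 123 mm over their backs; the gripper's body (75 mm by 187 mm) begins 45 mm behind the grasp point.
Start: joints at [1.115, 0.381, 1.297, -0, 1.464, -0.215], TCP at [0.131, 0.534, 0.203] pointing down, gripper open.
Joint ranges: [-3.11, 3.11], [-0.89, 2.33], [0.22, 2.48], [-1.42, 4.56], [0.17, 2.85], [-2.88, 2.88]. Speed limits (rad/s): [2.39, 2.39, 3.14, 3.14, 3.14, 3.14].

INTERFACE

Orientations are given as a unit quaternion [x, y, z, w].
In Python, from workcell import * gives the robot as it stands.
- The arm moves only by the shell command python3 -m creep 'ROWS' [FORCE]. ROWS is JSON, a list of rows, each an object of numbers: "grip": the closure in counts, from 0 (fully open) to 255 (shut); "dx", "dy", "dz": the shift along the tool's x, y, z in cm; "wx", "wy", "wz": the turn, a rotation vector about the tool's x, y, z in degrees. In form: [{"grip": .., "dx": .., "dy": .., "dz": .., "wx": .., "wy": .., "wz": ..}, ...]. A call has 1 to 12 rows; each row shifts and turns the pose as measured when the row begins, along the tool's axes as they then stand; what a row does not reach is not made up. A row lasts 1/12 s, in which the tool goes at most 41.7 mm and 7.16 degrees, less where a joint would pass 70% of its speed; a pose out of reach is approached as far as the arm can. A call is refused whole if a number of a shift passes 4.17 or a number of a turn 7.16, either way. A call with a gripper value outside its range is refused whole. The fingers move at their own pace and stop on an object; FORCE is the grip in N (left out, the last holds). Time passes only in rows, so rows that do not move let the fingers close. It gives the time, the measured TCP pose, the force and the opening at its end, in the units of the state.
- observe(): the state, without advancing time (a new reading comes with each control period).
- read_camera(name): name is "side" or "top"; returns the picture (420x560x3 uint8, red, green, blue); there is no depth.
- camera_info(name): a dict with "camera_matrix" (3x3 intrinsics, pixels), "T" (4x4, takes a point from camera to world coordinates). Camera axes: x right, y up, looking along -z (the intrinsics and any distortion apply to the point x, -y, -z); pixel columns grow to the right and rows downward; lengths in m; the calibration is good to about 2 mm. A picture is of the moment at which its call begins. camera_info takes no time and is no camera call.
- sign_off(): hands the job in, once; it reports no verdict.
Trained networks look in the newest picture that a camera, given by its name, has taken for a name from the list of things; names that differ only in an ending like _2 or _b are one class to them, and where a whole thing is asked for, a point or a joint stands for the part that bears it (a point fixed in the world has none). Each returns a list of dicts, best first, with "score" (0 to 1); they miss things now and then, are a little off and sometimes report something else, mostly with a low value. They report only what shows in the picture. A call takes as long as a camera call. They do not tell look-alikes from the thing itself.
- cut_out(camera, name): "mask" (420x560 bool, what is visible of it) and "box" ([left, top, width, height] in pixels, round what is visible of it).
The state is a dict: "time_s": time; "joint_positions": joint angles; "dq": joint speeds; "joint_torque": joint torques, N m; "tool_pos": TCP position; "ee_rot": TCP orientation; "ft_force": force on the tool from outside, world axes, zero at the start; "moment": the same for the moment, N m; "width": finger opening in m.
Only numpy, scipy, OpenCV 4.12 (cv2) and the standard library are available. Lean on these libraries where they do the work, as an engineer would, in place of code of your own. Each camera call takes 0.05 s, during which the arm holds its last target. There are 200 camera calls.

## Working session

There is one attempt and no reset: what is moved stays moved. The work goes in short steps, Python scripts to look and compute and a shell command to move; the robot and the scene stay as the last step left them, time stands still between calls to the robot, and variables do not carry over. Pictures are saved under pics/ and viewed, about 8 in all and at most 12, crops included, and the job is handed in when it is done.

```bash
mkdir -p pics
cat > look.py <<'E'
from workcell import *
import cv2,numpy as np
for c in("top","side"):
    im=read_camera(c); cv2.imwrite(f"pics/{c}0.png",cv2.cvtColor(im,cv2.COLOR_RGB2BGR))
    i=camera_info(c); print(c,np.round(i["camera_matrix"],1).tolist(),np.round(i["T"],3).tolist(),[k for k in i])
    for n in("big","big_tab","small","small_tab","water_pot"):
        for d in cut_out(c,n)[:3]: print(n,round(d["score"],2),d["box"],int(d["mask"].sum()))
print(observe())
E
python3 look.py
```

```text
top [[438.5, 0.0, 280.0], [0.0, 438.5, 207.3], [0.0, 0.0, 1.0]] [[0.021, 0.99, -0.14, 0.384], [-1.0, 0.02, -0.008, -0.069], [-0.006, 0.14, 0.99, 1.182], [0.0, 0.0, 0.0, 1.0]] ['camera_matrix', 'T']
big 0.7 [279.3, 177.1, 96.9, 81.9] 5429
big_tab 0.71 [192.4, 95.4, 21.9, 34.8] 437
big_tab 0.47 [321.0, 241.4, 12.8, 22.6] 169
small 0.78 [96.2, 277.1, 70.4, 79.2] 3350
small 0.58 [172.8, 171.4, 57.1, 80.7] 2959
small_tab 0.69 [192.1, 231.9, 9.7, 23.7] 191
small_tab 0.51 [110.7, 334.1, 10.4, 19.1] 137
water_pot 0.75 [279.5, 250.4, 27.5, 24.3] 477
side [[525.3, 0.0, 273.0], [0.0, 525.3, 214.6], [0.0, 0.0, 1.0]] [[0.841, 0.384, -0.382, -0.014], [-0.541, 0.588, -0.601, -0.944], [-0.006, 0.712, 0.702, 1.101], [0.0, 0.0, 0.0, 1.0]] ['camera_matrix', 'T']
big 0.9 [243.6, 212.6, 100.0, 86.1] 4979
big_tab 0.65 [253.8, 260.7, 17.8, 15.1] 161
big_tab 0.23 [205.3, 160.4, 55.0, 39.3] 1212
small 0.93 [94.2, 166.1, 60.2, 42.7] 1902
small 0.79 [198.1, 163.8, 64.9, 47.7] 1943
small_tab 0.62 [87.2, 182.7, 19.6, 11.9] 96
small_tab 0.61 [195.8, 186.4, 20.2, 10.9] 91
small_tab 0.36 [245.6, 213.4, 100.2, 86.0] 4957
water_pot 0.88 [222.1, 236.4, 22.1, 30.6] 561
water_pot 0.28 [325.8, 162.7, 29.0, 45.9] 1061
{'time_s': 0.6, 'joint_positions': array([ 1.11472966e+00,  3.80593728e-01,  1.29737567e+00, -1.19340206e-05,
        1.46364260e+00, -2.15299372e-01]), 'dq': array([-0.00134235, -0.00017257, -0.00011679,  0.00023252, -0.00062889,
        0.00046843]), 'joint_torque': array([-1.23740978e-03, -4.37650323e+01, -2.24667013e+01,  7.12636393e-02,
        3.14616621e-02, -3.06426125e-05]), 'tool_pos': array([0.13114216, 0.53411481, 0.20285999]), 'ee_rot': array([ 7.86907433e-01,  6.17071059e-01, -6.12851985e-06,  9.54605877e-06]), 'ft_force': array([-0.06457167, -0.09860354, -1.0023269 ]), 'moment': array([-0.03033238, -0.01269949,  0.01417215]), 'width': 0.08821858786178294}
```

```bash
cat > fit.py <<'E'
from workcell import *
import cv2,numpy as np
from scipy.optimize import minimize
def proj(c,P):
    i=camera_info(c);T=np.array(i["T"]);K=np.array(i["camera_matrix"])
    q=(np.atleast_2d(P)-T[:3,3])@T[:3,:3]; q=q*[1,-1,-1]; u=q@K.T; return u[:,:2]/u[:,2:]
def world(p,P):
    x,y,a=p;c,s=np.cos(a),np.sin(a);P=np.atleast_2d(P).astype(float)
    return np.c_[x+c*P[:,0]-s*P[:,1],y+s*P[:,0]+c*P[:,1],P[:,2]]
def sil(c,p,dx,dy,h=.046):
    B=np.array([[sx*dx/2,sy*dy/2,z] for sx in(-1,1) for sy in(-1,1) for z in(0,h)])
    m=np.zeros((420,560),np.uint8);hull=cv2.convexHull(proj(c,world(p,B)).astype(np.float32))
    cv2.fillConvexPoly(m,np.round(hull*16).astype(np.int32),1,cv2.LINE_8,4);return m>0
if __name__=="__main__":
    M={}
    for c in("top","side"):
        read_camera(c); M[c]=cut_out(c,"big")[0]["mask"]
    def cost(p): return sum(1-(sil(c,p,.15,.24)&M[c]).sum()/(sil(c,p,.15,.24)|M[c]).sum() for c in M)
    best=min((minimize(cost,[.45,-.18,a],method="Nelder-Mead",options=dict(initial_simplex=[[.45,-.18,a],[.48,-.18,a],[.45,-.15,a],[.45,-.18,a+.15]])) for a in(-.3,-.1,.1,.3)),key=lambda r:r.fun)
    p=best.x;print(np.round(p,4),best.fun)
    pr=world(p,[-.117,0,.03]);print("press",pr)
    np.save("box.npy",p)
    for c in M:
        im=cv2.cvtColor(read_camera(c),cv2.COLOR_RGB2BGR)
        im=cv2.resize(im,None,fx=2,fy=2)
        cs=cv2.findContours(sil(c,p,.15,.24).astype(np.uint8),0,2)[0]
        cv2.drawContours(im,[k*2 for k in cs],-1,(0,0,255),1)
        u=proj(c,pr)[0]*2;cv2.circle(im,(int(u[0]),int(u[1])),3,(0,255,0),-1)
        cv2.imwrite(f"pics/{c}1.png",im[150:740,150:850] if c=="top" else im[250:800,100:800])
E
python3 fit.py
```

```text
[ 0.5397 -0.1757  0.0804] 0.1140137925939041
press [[ 0.42311206 -0.18506971  0.03      ]]
```

View pics/top1.png

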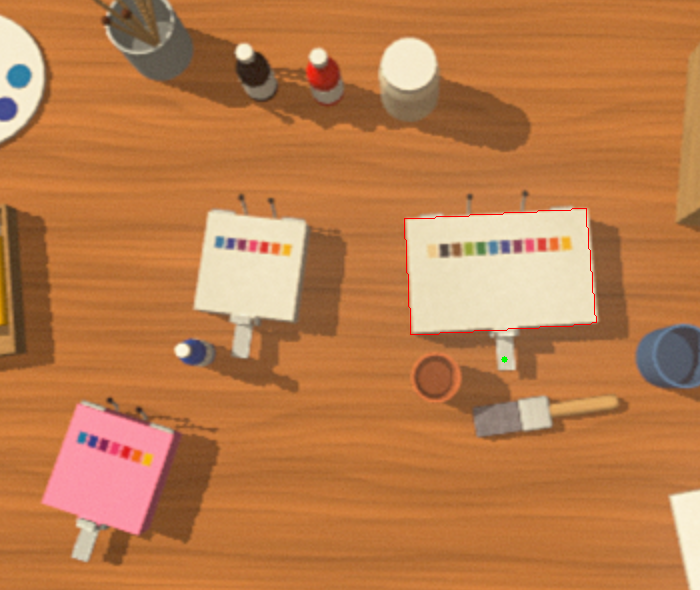

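View pics/side1.png

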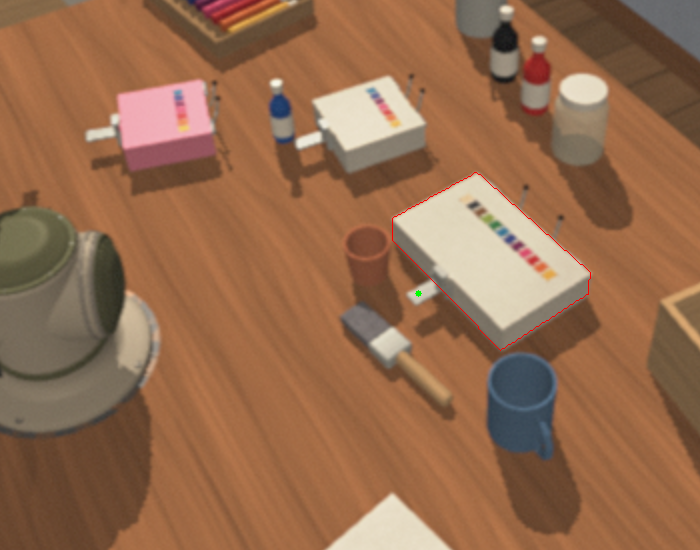

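The top view shows the big white box on the right. The fit outline matches it, and the press point falls on its tab at crop (505,360). The pot is left of the tab, the brush in front and the mug on the right. The side view agrees. I'll start by shutting the gripper, aligning and travelling.

```bash
cat > st.py <<'E'
from fit import *
from scipy.spatial.transform import Rotation as Ro
import sys
o=observe();p=np.load("box.npy");R=Ro.from_quat(o["ee_rot"]).as_matrix();t=o["tool_pos"]
B=Ro.from_euler("z",p[2]).as_matrix();b=B.T@(t-[p[0],p[1],0])
print("t",round(o["time_s"],2),"tcp",np.round(t,4),"in box mm",np.round(b*1e3,1),"F",np.round(o["ft_force"],2),"w",round(o["width"],4))
print("tool in box",np.round(B.T@R,3).tolist(),"j",np.round(o["joint_positions"],2))
if len(sys.argv)>3:
    g=np.array([float(x) for x in sys.argv[1:4]])/1e3
    print("shift cm (tool)",np.round(R.T@(B@(g-b))*100,2))
    tilt=float(sys.argv[4]) if len(sys.argv)>4 else 0   # deg, fingers leaning forward-down
    a=np.radians(tilt);z=np.array([np.sin(a),0,-np.cos(a)]);x=np.array([0,1,0]);G=B@np.c_[x,np.cross(z,x),z]
    print("turn deg (tool)",np.round(np.degrees(Ro.from_matrix(R.T@G).as_rotvec()),2))
E
python3 -m creep '[{"grip":255,"wz":-6.1},{"grip":255,"wz":-6.1},{"grip":255,"wz":-6.1},{"grip":255,"dx":-3.2,"dy":2.2},{"grip":255,"dx":-3.2,"dy":2.2},{"grip":255,"dx":-3.2,"dy":2.2},{"grip":255,"dx":-3.2,"dy":2.2},{"grip":255,"dx":-3.2,"dy":2.2},{"grip":255,"dx":-3.2,"dy":2.2},{"grip":255,"dx":-3.2,"dy":2.2},{"grip":255,"dx":-3.2,"dy":2.2},{"grip":255,"dx":-3.2,"dy":2.2}]' 20; python3 st.py -114 0 120 10
```

```text
t 0.9 tcp [0.1311 0.5341 0.2028] in box mm [-350.3  740.3  202.8] F [ 0.31 -0.87 -0.59] w 0.0883
tool in box [[0.316, 0.949, -0.0], [0.949, -0.316, -0.0], [-0.0, -0.0, -1.0]] j [ 1.11  0.38  1.3   0.    1.46 -0.22]
shift cm (tool) [-62.79  45.79   8.29]
turn deg (tool) [ -9.91   1.61 -18.35]validation failed for argument at $[0]...
```

```bash
python3 -m creep '[{"grip":255,"dx":0,"dy":0,"dz":0,"wx":0,"wy":0,"wz":-6.1},{"grip":255,"dx":0,"dy":0,"dz":0,"wx":0,"wy":0,"wz":-6.1},{"grip":255,"dx":0,"dy":0,"dz":0,"wx":0,"wy":0,"wz":-6.1}]' 20; echo; python3 st.py -114 0 120 10
```

```text
time_s: 1.15
tool_pos: [0.1312, 0.5341, 0.2029]
ee_rot: [0.675, 0.738, 0.0, -0.0]
ft_force: [0.4, 0.2, -0.3]
width: 0.0702

t 1.15 tcp [0.1312 0.5341 0.2029] in box mm [-350.3  740.3  202.9] F [ 0.42  0.22 -0.27] w 0.0702
tool in box [[-0.008, 1.0, 0.0], [1.0, 0.008, 0.0], [0.0, 0.0, -1.0]] j [ 1.11  0.38  1.3   0.    1.46 -0.54]
shift cm (tool) [-74.21  23.05   8.28]
turn deg (tool) [-10.    -0.04   0.44]
```

```bash
python3 -m creep '[{"grip":255,"dx":-3.2,"dy":2.2,"dz":0,"wx":0,"wy":0,"wz":0},{"grip":255,"dx":-3.2,"dy":2.2,"dz":0,"wx":0,"wy":0,"wz":0},{"grip":255,"dx":-3.2,"dy":2.2,"dz":0,"wx":0,"wy":0,"wz":0},{"grip":255,"dx":-3.2,"dy":2.2,"dz":0,"wx":0,"wy":0,"wz":0},{"grip":255,"dx":-3.2,"dy":2.2,"dz":0,"wx":0,"wy":0,"wz":0},{"grip":255,"dx":-3.2,"dy":2.2,"dz":0,"wx":0,"wy":0,"wz":0},{"grip":255,"dx":-3.2,"dy":2.2,"dz":0,"wx":0,"wy":0,"wz":0},{"grip":255,"dx":-3.2,"dy":2.2,"dz":0,"wx":0,"wy":0,"wz":0},{"grip":255,"dx":-3.2,"dy":2.2,"dz":0,"wx":0,"wy":0,"wz":0},{"grip":255,"dx":-3.2,"dy":2.2,"dz":0,"wx":0,"wy":0,"wz":0}]' ; echo; python3 st.py -114 0 120 10
```

```text
time_s: 1.98
tool_pos: [0.3864, 0.2288, 0.2027]
ee_rot: [0.668, 0.744, 0.002, -0.0]
ft_force: [0.4, 1.2, 1.1]
width: 0.0038

t 1.98 tcp [0.3864 0.2288 0.2027] in box mm [-120.4  415.5  202.7] F [0.38 1.17 1.07] w 0.0038
tool in box [[-0.028, 1.0, 0.003], [1.0, 0.028, 0.003], [0.003, 0.003, -1.0]] j [ 0.27  0.2   1.56  0.    1.38 -1.41]
shift cm (tool) [-41.58  -0.54   8.15]
turn deg (tool) [-9.85 -0.31  1.58]
```

```bash
python3 -m creep '[{"grip":255,"dx":-3.4,"dy":0,"dz":0,"wx":0,"wy":0,"wz":0.8},{"grip":255,"dx":-3.4,"dy":0,"dz":0,"wx":0,"wy":0,"wz":0.8},{"grip":255,"dx":-3.4,"dy":0,"dz":0,"wx":0,"wy":0,"wz":0},{"grip":255,"dx":-3.4,"dy":0,"dz":0,"wx":0,"wy":0,"wz":0},{"grip":255,"dx":-3.4,"dy":0,"dz":0,"wx":0,"wy":0,"wz":0},{"grip":255,"dx":-3.4,"dy":0,"dz":0,"wx":0,"wy":0,"wz":0},{"grip":255,"dx":-3.4,"dy":0,"dz":0,"wx":0,"wy":0,"wz":0},{"grip":255,"dx":-3.4,"dy":0,"dz":0,"wx":0,"wy":0,"wz":0},{"grip":255,"dx":-3.4,"dy":0,"dz":0.4,"wx":-2.5,"wy":0,"wz":0},{"grip":255,"dx":-3.4,"dy":0,"dz":0.8,"wx":-2.5,"wy":0,"wz":0},{"grip":255,"dx":-3.4,"dy":0,"dz":0.8,"wx":-2.5,"wy":0,"wz":0},{"grip":255,"dx":-3.4,"dy":0,"dz":0.8,"wx":-2.5,"wy":0,"wz":0}]' ; echo; python3 st.py -114 0 60 10
```

```text
time_s: 2.98
tool_pos: [0.4265, -0.1999, 0.1765]
ee_rot: [0.676, 0.73, 0.069, 0.067]
ft_force: [1.0, -0.7, -0.0]
width: 0.0005

t 2.98 tcp [ 0.4265 -0.1999  0.1765] in box mm [-114.8  -15.   176.5] F [ 1.05 -0.67 -0.02] w 0.0005
tool in box [[0.003, 0.981, 0.192], [1.0, -0.003, -0.005], [-0.004, 0.192, -0.981]] j [-0.78  0.19  1.68  0.16  1.15 -2.48]
shift cm (tool) [ 1.55 -2.16 11.44]
turn deg (tool) [ 1.07  0.27 -0.15]
```

```bash
python3 -m creep '[{"grip":255,"dx":0.5,"dy":-0.7,"dz":3.2,"wx":1,"wy":0,"wz":0},{"grip":255,"dx":0.5,"dy":-0.7,"dz":3.2,"wx":0,"wy":0,"wz":0},{"grip":255,"dx":0.5,"dy":-0.7,"dz":3.2,"wx":0,"wy":0,"wz":0},{"grip":255,"dx":0,"dy":0,"dz":2,"wx":0,"wy":0,"wz":0},{"grip":255,"dx":0,"dy":0,"dz":0.5,"wx":0,"wy":0,"wz":0}]' ; echo; python3 st.py -114 0 35 10
python3 - <<'E'
from fit import *
for c in("top","side"):
    im=cv2.resize(cv2.cvtColor(read_camera(c),cv2.COLOR_RGB2BGR),None,fx=3,fy=3,interpolation=2)
    u=(proj(c,observe()["tool_pos"])[0]*3).astype(int);print(u)
    cv2.imwrite(f"pics/{c}2.png",im[max(u[1]-220,0):u[1]+180,max(u[0]-250,0):u[0]+250])
E
```

```text
time_s: 3.4
tool_pos: [0.4263, -0.1967, 0.0503]
ee_rot: [0.682, 0.726, 0.062, 0.067]
ft_force: [0.4, -0.2, -0.1]
width: 0.0005

t 3.4 tcp [ 0.4263 -0.1967  0.0503] in box mm [-114.7  -11.9   50.3] F [ 0.35 -0.16 -0.15] w 0.0005
tool in box [[0.019, 0.983, 0.181], [1.0, -0.016, -0.015], [-0.012, 0.181, -0.983]] j [-0.77  0.37  1.87  0.18  0.77 -2.52]
shift cm (tool) [ 1.21 -0.22  1.5 ]
turn deg (tool) [ 0.44  0.88 -0.93]
[997 760]
[787 805]
```

View pics/side2.png

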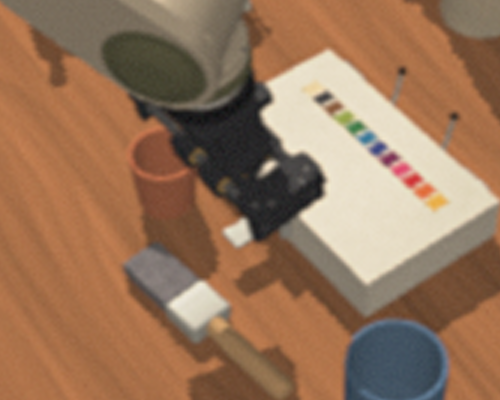

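The side view shows the shut fingers just above the tab plate, with the plate's white end at (237,233), clear of the pot and brush. I'll centre sideways, then press slowly.

```bash
python3 -m creep '[{"grip":255,"dx":0.7,"dy":0,"dz":0,"wx":0,"wy":0.8,"wz":-0.8},{"grip":255,"dx":0.5,"dy":0,"dz":0,"wx":0,"wy":0,"wz":0},{"grip":255,"dx":0,"dy":-0.1,"dz":0.5,"wx":0,"wy":0,"wz":0},{"grip":255,"dx":0,"dy":-0.1,"dz":0.5,"wx":0,"wy":0,"wz":0},{"grip":255,"dx":0,"dy":0,"dz":0.3,"wx":0,"wy":0,"wz":0}]' ; echo; python3 st.py -114 0 22 10
```

```text
time_s: 3.92
tool_pos: [0.4289, -0.1854, 0.0435]
ee_rot: [0.674, 0.732, 0.067, 0.068]
ft_force: [0.1, -0.6, -0.4]
width: 0.0005

t 3.92 tcp [ 0.4289 -0.1854  0.0435] in box mm [-111.2   -0.8   43.5] F [ 0.08 -0.64 -0.42] w 0.0005
tool in box [[-0.002, 0.982, 0.19], [1.0, 0.003, -0.008], [-0.009, 0.19, -0.982]] j [-0.75  0.38  1.89  0.2   0.75 -2.54]
shift cm (tool) [ 0.1  -0.68  2.06]
turn deg (tool) [0.95 0.49 0.19]
```

```bash
python3 -m creep '[{"grip":255,"dx":0.1,"dy":-0.5,"dz":0.7,"wx":0.5,"wy":0,"wz":0},{"grip":255,"dx":0,"dy":-0.4,"dz":0.7,"wx":0,"wy":0,"wz":0},{"grip":255,"dx":0,"dy":-0.2,"dz":0.6,"wx":0,"wy":0,"wz":0}]' ; echo; python3 st.py -115 0 22 10
```

```text
time_s: 4.17
tool_pos: [0.422, -0.1856, 0.0211]
ee_rot: [0.674, 0.733, 0.063, 0.066]
ft_force: [-0.0, 0.7, -0.1]
width: 0.0004

t 4.17 tcp [ 0.422  -0.1856  0.0211] in box mm [-118.2   -0.4   21.1] F [-0.05  0.74 -0.11] w 0.0004
tool in box [[-0.002, 0.983, 0.182], [1.0, 0.004, -0.011], [-0.011, 0.182, -0.983]] j [-0.76  0.42  1.93  0.21  0.68 -2.56]
shift cm (tool) [ 0.04  0.33 -0.03]
turn deg (tool) [0.49 0.62 0.24]
```

```bash
cat > shot.py <<'E'
from fit import *
import sys
c,n=sys.argv[1:3];f=float(sys.argv[3]) if len(sys.argv)>3 else 3
im=cv2.resize(cv2.cvtColor(read_camera(c),cv2.COLOR_RGB2BGR),None,fx=f,fy=f,interpolation=2)
u=(proj(c,observe()["tool_pos"])[0]*f).astype(int);print(u)
cv2.imwrite(f"pics/{n}.png",im[max(u[1]-250,0):u[1]+180,max(u[0]-250,0):u[0]+250])
E
python3 shot.py side side3; python3 st.py
```

```text
[776 822]
t 4.22 tcp [ 0.4215 -0.1852  0.0201] in box mm [-118.7   -0.    20.1] F [-1.07 -0.15 -1.04] w 0.0002
tool in box [[-0.002, 0.984, 0.181], [1.0, 0.004, -0.009], [-0.01, 0.181, -0.983]] j [-0.76  0.42  1.93  0.21  0.68 -2.56]
```

View pics/side3.png

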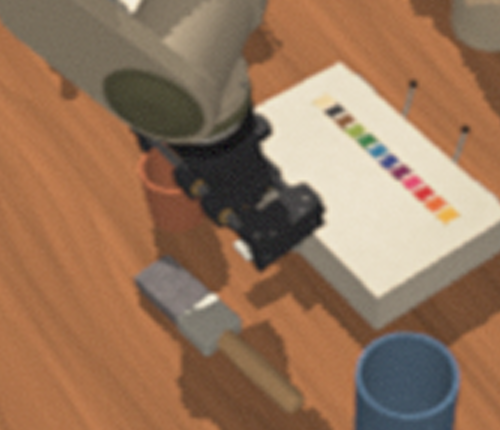

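The lid is still shut. The tips are over the plate, whose end shows at (240,247), and little force registers. I'll press a few mm more.

```bash
python3 -m creep '[{"grip":255,"dx":0,"dy":0.1,"dz":0.4,"wx":0,"wy":0,"wz":0},{"grip":255,"dx":0,"dy":0,"dz":0.2,"wx":0,"wy":0,"wz":0}]';echo; python3 st.py; python3 -m creep '[{"grip":255,"dx":0,"dy":0,"dz":0.1,"wx":0,"wy":0,"wz":0},{"grip":255,"dx":0,"dy":0,"dz":0.1,"wx":0,"wy":0,"wz":0},{"grip":255,"dx":0,"dy":0,"dz":0.0,"wx":0,"wy":0,"wz":0},{"grip":255,"dx":0,"dy":0,"dz":0.0,"wx":0,"wy":0,"wz":0}]';echo; python3 shot.py side side4; python3 st.py
```

```text
time_s: 4.38
tool_pos: [0.4234, -0.1851, 0.0135]
ee_rot: [0.674, 0.733, 0.063, 0.065]
ft_force: [-0.1, -0.3, 0.3]
width: 0.0

t 4.38 tcp [ 0.4234 -0.1851  0.0135] in box mm [-1.167e+02 -1.000e-01  1.350e+01] F [-0.13 -0.29  0.3 ] w 0.0
tool in box [[-0.002, 0.984, 0.18], [1.0, 0.003, -0.009], [-0.009, 0.18, -0.984]] j [-0.75  0.44  1.93  0.21  0.66 -2.56]
time_s: 4.72
tool_pos: [0.4242, -0.1852, 0.011]
ee_rot: [0.674, 0.733, 0.063, 0.064]
ft_force: [0.2, 0.6, 0.3]
width: 0.0001

[779 827]
t 4.77 tcp [ 0.4242 -0.1853  0.011 ] in box mm [-115.9   -0.3   11. ] F [-0.35  0.1  -1.05] w 0.0003
tool in box [[-0.002, 0.984, 0.18], [1.0, 0.003, -0.009], [-0.009, 0.18, -0.984]] j [-0.75  0.44  1.93  0.21  0.65 -2.56]
```

View pics/side4.png

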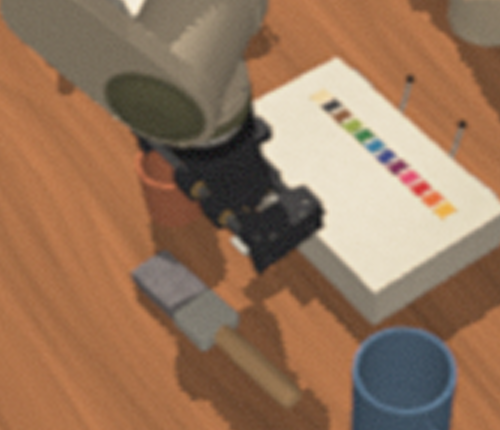

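Run:
```python
from fit import *
o=observe();t=o["tool_pos"];p=np.load("box.npy")
c="top";im=cv2.cvtColor(read_camera(c),cv2.COLOR_RGB2BGR);f=4
u=(proj(c,t)[0]*f).astype(int);big=cv2.resize(im,None,fx=f,fy=f,interpolation=2)
a=big[u[1]-220:u[1]+160,u[0]-195:u[0]+195]
s=cv2.imread("pics/side0.png");us=(proj("side",t)[0]*f).astype(int)
b=cv2.resize(s,None,fx=f,fy=f,interpolation=2)
for P,col in((world(p,[-.117,0,.03]),(0,255,0)),([t],(0,0,255)),(world(p,[[-.083,.011,.03],[-.13,.011,.03],[-.13,-.011,.03],[-.083,-.011,.03]]),(255,0,0))):
    for q in proj("side",P): cv2.circle(b,tuple((q*f).astype(int)),3,col,-1)
b=b[us[1]-220:us[1]+160,us[0]-195:us[0]+195]
cv2.imwrite("pics/cmp5.png",np.hstack([a,b]))
```

```text
(no output)
```

View pics/cmp5.png

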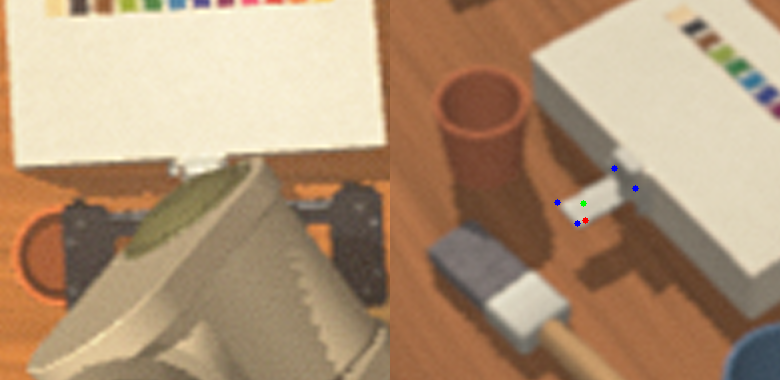

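Run:
```python
from fit import *
t=observe()["tool_pos"]
def crop(im,c,f,w,h):
    u=proj(c,t)[0].astype(int);return cv2.resize(im[u[1]-h:u[1]+h,u[0]-w:u[0]+w],None,fx=f,fy=f,interpolation=2)
s=cv2.cvtColor(read_camera("side"),cv2.COLOR_RGB2BGR);tp=cv2.cvtColor(read_camera("top"),cv2.COLOR_RGB2BGR)
a=np.hstack([crop(cv2.imread("pics/side0.png"),"side",6,32,30),crop(s,"side",6,32,30)])
b=np.hstack([crop(cv2.imread("pics/top0.png"),"top",3,64,35),crop(tp,"top",3,64,35)])
cv2.imwrite("pics/cmp6.png",np.vstack([a,b]))
```

```text
(no output)
```

View pics/cmp6.png

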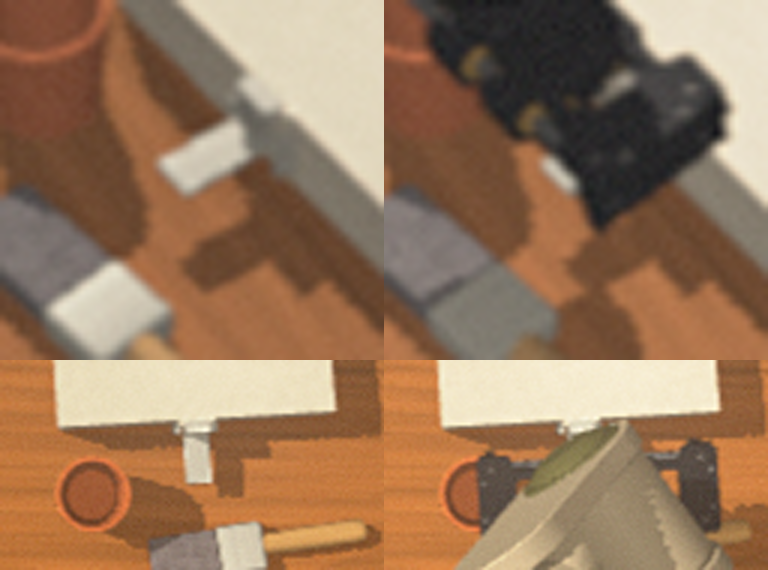

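Run:
```python
from fit import *
from scipy.spatial.transform import Rotation as Ro
o=observe();t=o["tool_pos"];R=Ro.from_quat(o["ee_rot"]).as_matrix()
for c,f,w,h,ox,oy in(("side",6,32,30,384,0),("top",3,64,35,384,360)):
    u0=proj(c,t)[0].astype(int)-[w,h]
    for n,P in(("body",[[sx*.0935,sy*.0375,-.064] for sx in(-1,1) for sy in(-1,1)]),("tips",[[sx*.0175,sy*.009,z] for z in(0,-.06) for sx in(-1,1) for sy in(-1,1)])):
        q=(proj(c,t+np.array(P)@R.T)-u0)*f+[ox,oy];print(c,n,np.round(q).astype(int).tolist())
```

```text
side body [[617, 297], [759, 188], [361, 26], [497, -70]]
side tips [[588, 223], [620, 198], [541, 174], [573, 150], [563, 147], [597, 123], [515, 98], [548, 73]]
top body [[699, 517], [694, 427], [476, 530], [471, 441]]
top tips [[598, 476], [596, 456], [558, 479], [557, 459], [606, 488], [605, 466], [564, 490], [563, 469]]
```

The plate (545–575,160–190) hasn't moved and there is no force, so the tips aren't on it. I'll raise the tool and check where the fingers really are against the reported TCP.

```bash
python3 -m creep '[{"grip":255,"dx":0,"dy":0,"dz":-2,"wx":0,"wy":0,"wz":0},{"grip":255,"dx":0,"dy":0,"dz":-3.5,"wx":0,"wy":0,"wz":0},{"grip":255,"dx":0,"dy":0,"dz":-4,"wx":0,"wy":0,"wz":0},{"grip":255,"dx":0,"dy":0,"dz":-4,"wx":0,"wy":0,"wz":0},{"grip":255,"dx":0,"dy":0,"dz":0,"wx":0,"wy":0,"wz":0}]';echo; python3 st.py
python3 - <<'E'
from fit import *
from scipy.spatial.transform import Rotation as Ro
o=observe();t=o["tool_pos"];R=Ro.from_quat(o["ee_rot"]).as_matrix();o_=[]
for c in("side","top"):
    im=cv2.cvtColor(read_camera(c),cv2.COLOR_RGB2BGR);f=5
    u0=proj(c,t)[0].astype(int)-[39,55]
    im=cv2.resize(im[u0[1]:u0[1]+90,u0[0]:u0[0]+78],None,fx=f,fy=f,interpolation=2)
    for P,col in(([[sx*.0175,sy*.009,z] for z in(0,-.06) for sx in(-1,1) for sy in(-1,1)],(0,0,255)),([[0,0,0]],(0,255,0))):
        for q in (proj(c,t+np.array(P)@R.T)-u0)*f: cv2.circle(im,tuple(q.astype(int)),3,col,-1)
    o_.append(im)
cv2.imwrite("pics/cmp7.png",np.hstack(o_))
E
```

```text
time_s: 5.33
tool_pos: [0.398, -0.1855, 0.1484]
ee_rot: [0.675, 0.733, 0.063, 0.062]
ft_force: [0.3, 0.1, 0.9]
width: 0.0002

t 5.33 tcp [ 0.398  -0.1855  0.1484] in box mm [-142.     1.6  148.4] F [0.29 0.13 0.87] w 0.0002
tool in box [[-0.002, 0.985, 0.175], [1.0, 0.003, -0.005], [-0.006, 0.175, -0.984]] j [-0.8   0.17  1.79  0.15  1.07 -2.52]
```

View pics/cmp7.png

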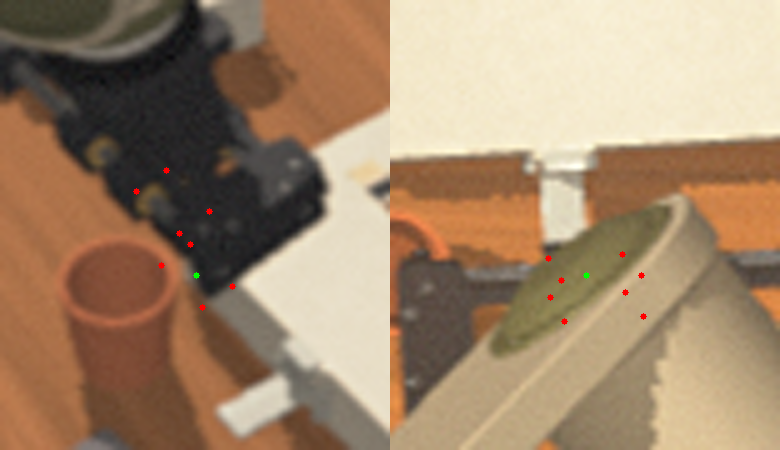

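Neither view shows fingers at the reported tip. The black body edge, seen at (205,295), also sits about 45 px above where it should project. So the real tip is higher than the reported TCP. I'll go back down over the plate and then feel for contact in small steps, using force.

```bash
python3 -m creep '[{"grip":255,"dx":0,"dy":0.5,"dz":3.5,"wx":0,"wy":0,"wz":0},{"grip":255,"dx":0,"dy":0.5,"dz":3.5,"wx":0,"wy":0,"wz":0},{"grip":255,"dx":0,"dy":0,"dz":3.5,"wx":0,"wy":0,"wz":0},{"grip":255,"dx":0,"dy":0,"dz":2,"wx":0,"wy":0,"wz":0},{"grip":255,"dx":0,"dy":0,"dz":0.6,"wx":0,"wy":0,"wz":0}]';echo; python3 st.py -109 0 11 10
```

```text
time_s: 5.85
tool_pos: [0.4297, -0.181, 0.0088]
ee_rot: [0.675, 0.732, 0.062, 0.058]
ft_force: [-0.5, 0.5, -0.2]
width: 0.0002

t 5.85 tcp [ 0.4297 -0.181   0.0088] in box mm [-110.1    3.5    8.8] F [-0.55  0.47 -0.16] w 0.0002
tool in box [[-0.0, 0.985, 0.17], [1.0, 0.001, -0.001], [-0.001, 0.17, -0.985]] j [-0.73  0.45  1.91  0.2   0.67 -2.53]
shift cm (tool) [-0.36  0.15 -0.19]
turn deg (tool) [-0.21  0.08  0.04]
```

```bash
python3 -m creep '[{"grip":255,"dx":-0.3,"dy":0,"dz":0.3,"wx":0,"wy":0,"wz":0},{"grip":255,"dx":0,"dy":-0.05,"dz":0.3,"wx":0,"wy":0,"wz":0}]';echo;  python3 -m creep '[{"grip":255,"dx":0,"dy":0,"dz":0.2,"wx":0,"wy":0,"wz":0},{"grip":255,"dx":0,"dy":-0.05,"dz":0.2,"wx":0,"wy":0,"wz":0}]';echo; python3 st.py -109 0 11 10
```

```text
time_s: 6.02
tool_pos: [0.4293, -0.1827, 0.0001]
ee_rot: [0.675, 0.733, 0.062, 0.055]
ft_force: [-0.0, 0.2, 0.1]
width: 0.0002

time_s: 6.18
tool_pos: [0.4295, -0.1831, -0.0036]
ee_rot: [0.676, 0.733, 0.062, 0.055]
ft_force: [0.8, -0.3, 2.4]
width: 0.0004

t 6.18 tcp [ 0.4295 -0.1831 -0.0036] in box mm [-110.5    1.4   -3.6] F [ 0.84 -0.29  2.44] w 0.0004
tool in box [[-0.001, 0.986, 0.166], [1.0, 0.0, 0.003], [0.003, 0.166, -0.986]] j [-0.74  0.48  1.92  0.21  0.64 -2.55]
shift cm (tool) [-0.14  0.39 -1.41]
turn deg (tool) [-0.44 -0.17  0.02]
```

The reported z is below 0 with only 2.4 N of contact. This confirms the true tip is about 31 mm above the reported one. Pressing on.

```bash
python3 -m creep '[{"grip":255,"dx":0,"dy":0,"dz":0.3,"wx":0,"wy":0,"wz":0},{"grip":255,"dx":0,"dy":0,"dz":0.3,"wx":0,"wy":0,"wz":0}]';echo;  python3 st.py; python3 -m creep '[{"grip":255,"dx":0,"dy":0,"dz":0.2,"wx":0,"wy":0,"wz":0},{"grip":255,"dx":0,"dy":0,"dz":0.1,"wx":0,"wy":0,"wz":0},{"grip":255,"dx":0,"dy":0,"dz":0,"wx":0,"wy":0,"wz":0},{"grip":255,"dx":0,"dy":0,"dz":0,"wx":0,"wy":0,"wz":0}]';echo; python3 st.py -109 0 11 10; python3 shot.py side side8
```

```text
time_s: 6.35
tool_pos: [0.4307, -0.1835, -0.0084]
ee_rot: [0.675, 0.733, 0.062, 0.057]
ft_force: [-2.8, 0.3, 1.8]
width: 0.0003

t 6.35 tcp [ 0.4307 -0.1835 -0.0084] in box mm [-109.3    1.    -8.4] F [-2.8   0.35  1.84] w 0.0003
tool in box [[-0.001, 0.986, 0.168], [1.0, 0.001, 0.001], [0.001, 0.168, -0.986]] j [-0.73  0.49  1.92  0.21  0.62 -2.55]
time_s: 6.68
tool_pos: [0.4311, -0.1836, -0.0109]
ee_rot: [0.675, 0.733, 0.062, 0.057]
ft_force: [-2.5, 0.6, 2.5]
width: 0.0006

t 6.68 tcp [ 0.4311 -0.1836 -0.0109] in box mm [-108.9    0.8  -10.9] F [-2.48  0.62  2.51] w 0.0006
tool in box [[-0.001, 0.986, 0.168], [1.0, 0.001, 0.0], [-0.0, 0.168, -0.986]] j [-0.73  0.5   1.92  0.21  0.62 -2.55]
shift cm (tool) [-0.08  0.36 -2.16]
turn deg (tool) [-0.3  -0.    0.05]
[785 838]
```

View pics/side8.png

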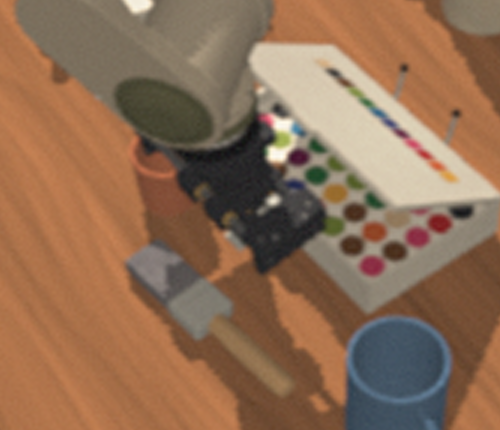

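The lid has sprung up to about 0.7 (underside edge near (370,205)), with the paint pans visible. Next I release the tab, rise, and approach the lid edge from the front.

```bash
python3 -m creep '[{"grip":255,"dx":0,"dy":-0.2,"dz":-0.8,"wx":0,"wy":0,"wz":0},{"grip":255,"dx":0,"dy":0,"dz":-1.2,"wx":0,"wy":0,"wz":0},{"grip":255,"dx":0,"dy":0,"dz":-2,"wx":0,"wy":0,"wz":0},{"grip":255,"dx":0,"dy":0.2,"dz":-2.5,"wx":0,"wy":0,"wz":0},{"grip":255,"dx":0,"dy":0.3,"dz":-1.5,"wx":0,"wy":0,"wz":0},{"grip":255,"dx":0,"dy":0,"dz":-0.3,"wx":0,"wy":0,"wz":0},{"grip":255,"dx":0,"dy":0,"dz":0,"wx":0,"wy":0,"wz":0}]';echo; python3 st.py -60 0 75 10
```

```text
time_s: 7.32
tool_pos: [0.4193, -0.1849, 0.0772]
ee_rot: [0.676, 0.732, 0.062, 0.058]
ft_force: [0.6, -0.9, -1.0]
width: 0.0004

t 7.32 tcp [ 0.4193 -0.1849  0.0772] in box mm [-120.8    0.4   77.2] F [ 0.56 -0.91 -0.96] w 0.0004
tool in box [[-0.0, 0.985, 0.17], [1.0, 0.0, -0.002], [-0.002, 0.17, -0.985]] j [-0.76  0.31  1.85  0.16  0.87 -2.51]
shift cm (tool) [-0.04  5.95  1.25]
turn deg (tool) [-0.22  0.1   0.02]
```

```bash
python3 -m creep '[{"grip":255,"dx":0,"dy":1.5,"dz":0.3,"wx":0,"wy":0,"wz":0},{"grip":255,"dx":0,"dy":1.5,"dz":0.3,"wx":0,"wy":0,"wz":0},{"grip":255,"dx":0,"dy":1.5,"dz":0.3,"wx":0,"wy":0,"wz":0},{"grip":255,"dx":0,"dy":0.8,"dz":0.2,"wx":0,"wy":0,"wz":0},{"grip":255,"dx":0,"dy":0.4,"dz":0,"wx":0,"wy":0,"wz":0}]';echo; python3 st.py -38 0 75 10; python3 shot.py side side9
```

```text
time_s: 7.73
tool_pos: [0.4773, -0.1793, 0.0729]
ee_rot: [0.676, 0.732, 0.062, 0.057]
ft_force: [0.3, -0.3, -0.7]
width: 0.0003

t 7.73 tcp [ 0.4773 -0.1793  0.0729] in box mm [-62.5   1.4  72.9] F [ 0.31 -0.32 -0.65] w 0.0003
tool in box [[0.002, 0.986, 0.167], [1.0, -0.002, 0.001], [0.001, 0.167, -0.986]] j [-0.66  0.4   1.72  0.14  0.9  -2.39]
shift cm (tool) [-0.13  2.45  0.21]
turn deg (tool) [-0.38 -0.04 -0.1 ]
[826 752]
```

View pics/side9.png

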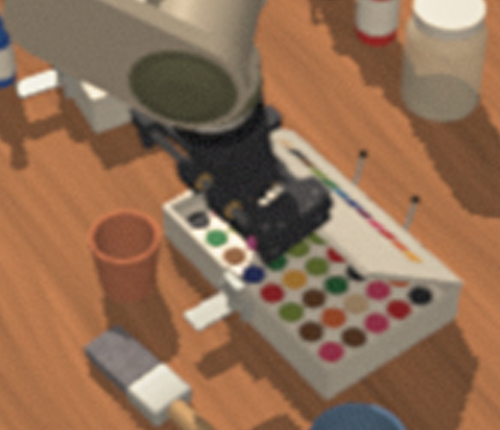

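The view shows the fingers in front of the raised lid, tab released, pot and brush undisturbed. Now I push steadily along the arc.

```bash
python3 -m creep '[{"grip":255,"dx":-0.1,"dy":0.6,"dz":0,"wx":0,"wy":0,"wz":0},{"grip":255,"dx":0,"dy":0.6,"dz":0,"wx":0,"wy":0,"wz":0},{"grip":255,"dx":0,"dy":0.6,"dz":0,"wx":0,"wy":0,"wz":0},{"grip":255,"dx":0,"dy":0.6,"dz":0,"wx":0,"wy":0,"wz":0}]';echo; python3 st.py -4.6 0 104.5 10;python3 -m creep '[{"grip":255,"dx":0,"dy":0.6,"dz":-0.4,"wx":0,"wy":0,"wz":0},{"grip":255,"dx":0,"dy":0.6,"dz":-0.4,"wx":0,"wy":0,"wz":0},{"grip":255,"dx":0,"dy":0.6,"dz":-0.4,"wx":0,"wy":0,"wz":0}]';echo; python3 st.py -4.6 0 104.5 10
```

```text
time_s: 8.12
tool_pos: [0.5005, -0.1782, 0.0763]
ee_rot: [0.677, 0.732, 0.061, 0.055]
ft_force: [-8.9, -1.3, 8.2]
width: 0.0001

t 8.12 tcp [ 0.5005 -0.1782  0.0763] in box mm [-39.3   0.6  76.3] F [-8.85 -1.28  8.19] w 0.0001
tool in box [[0.002, 0.986, 0.164], [1.0, -0.003, 0.003], [0.003, 0.164, -0.986]] j [-0.63  0.42  1.66  0.13  0.94 -2.35]
shift cm (tool) [-0.04  3.89 -2.22]
turn deg (tool) [-0.57 -0.15 -0.16]
time_s: 8.37
tool_pos: [0.517, -0.1768, 0.0917]
ee_rot: [0.677, 0.732, 0.061, 0.054]
ft_force: [-0.9, -1.0, -1.0]
width: -0.0001

t 8.37 tcp [ 0.517  -0.1768  0.0917] in box mm [-22.8   0.8  91.7] F [-0.94 -0.96 -1.  ] w -0.0001
tool in box [[0.003, 0.987, 0.162], [1.0, -0.003, 0.004], [0.004, 0.162, -0.987]] j [-0.6   0.42  1.6   0.13  1.   -2.31]
shift cm (tool) [-0.07  2.   -0.97]
turn deg (tool) [-0.69 -0.21 -0.19]
```

Run:
```python
from fit import *
t=observe()["tool_pos"];p=np.load("box.npy");o_=[]
for c in("side","top"):
    im=cv2.cvtColor(read_camera(c),cv2.COLOR_RGB2BGR);f=5
    u0=proj(c,world(p,[0,0,.08]))[0].astype(int)-[40,60]
    im=cv2.resize(im[u0[1]:u0[1]+115,u0[0]-(0):u0[0]+78],None,fx=f,fy=f,interpolation=2)
    for th,col in((.5,(255,0,0)),(.7,(0,255,0)),(.9,(0,0,255)),(1.1,(255,255,0))):
        e=[.075-.15*np.cos(th),0,.043+.15*np.sin(th)]
        for s in(-.12,.12):
            q=(proj(c,world(p,[e[0],s,e[2]]))[0]-u0)*f;cv2.circle(im,tuple(q.astype(int)),4,col,-1)
    o_.append(im)
cv2.imwrite("pics/cmp10.png",np.hstack(o_))
```

```text
(no output)
```

View pics/cmp10.png

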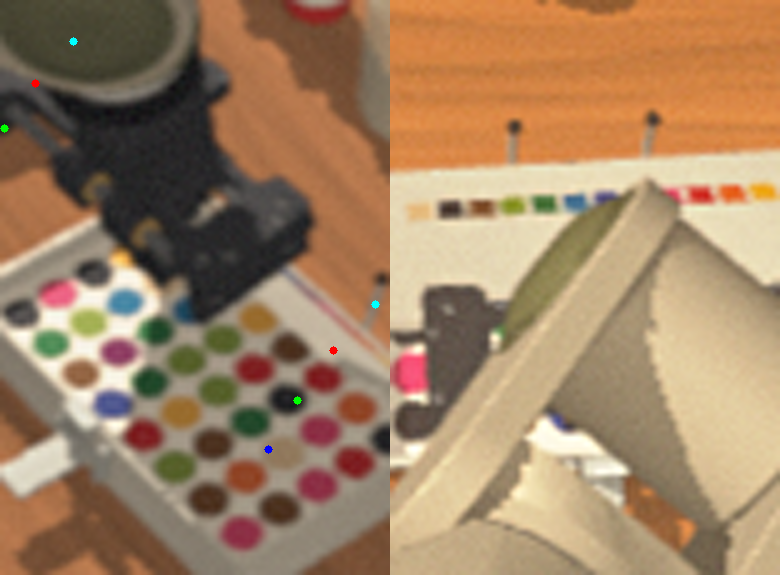

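The lid now sits near 0.9, its edge close to the red marker at (333,350), and is following the finger. Contact force is low, so I continue along the arc, rising slightly less to keep the edge well above the tip.

```bash
python3 -m creep '[{"grip":255,"dx":0,"dy":0.5,"dz":-0.2,"wx":0,"wy":0,"wz":0},{"grip":255,"dx":0,"dy":0.6,"dz":-0.2,"wx":0,"wy":0,"wz":0},{"grip":255,"dx":0,"dy":0.6,"dz":-0.2,"wx":0,"wy":0,"wz":0}]';echo; python3 st.py -4.6 0 104.5 10
python3 - <<'E'
from fit import *
p=np.load("box.npy");im=read_camera("side")
for d in cut_out("side","big_lid")[:2]:
    m=d["mask"];ys,xs=np.nonzero(m);print(d["score"],d["box"],m.sum(),"rightmost",xs.max(),ys[xs==xs.max()].mean())
for th in(.7,.9,1,1.1,1.2,1.4,1.6,1.85):
    e=world(p,[.075-.15*np.cos(th),-.12,.043+.15*np.sin(th)]);print(th,np.round(proj("side",e)[0],1))
print("hingeR",proj("side",world(p,[.075,-.12,.04]))[0])
E
```

```text
time_s: 8.72
tool_pos: [0.5337, -0.1755, 0.1013]
ee_rot: [0.677, 0.732, 0.061, 0.054]
ft_force: [-1.8, -0.0, 0.4]
width: 0.0003

t 8.72 tcp [ 0.5337 -0.1755  0.1013] in box mm [ -6.    0.6 101.3] F [-1.77 -0.02  0.45] w 0.0003
tool in box [[0.003, 0.987, 0.163], [1.0, -0.003, 0.003], [0.003, 0.163, -0.987]] j [-0.58  0.43  1.55  0.12  1.04 -2.28]
shift cm (tool) [-0.06  0.19 -0.29]
turn deg (tool) [-0.63 -0.17 -0.18]
0.52 [308.9, 230.1, 35.8, 30.5] 218 rightmost 342 258.5
0.7 [313.4 258. ]
0.9 [320.7 248.1]
1 [324.7 243.4]
1.1 [329.  238.8]
1.2 [333.5 234.5]
1.4 [342.6 226.9]
1.6 [351.8 220.9]
1.85 [362.5 216. ]
hingeR [344.82597021 262.49805612]
```

```bash
python3 -m creep '[{"grip":255,"dx":0,"dy":0.5,"dz":-0.15,"wx":0,"wy":0,"wz":0},{"grip":255,"dx":0,"dy":0.6,"dz":-0.15,"wx":0,"wy":0,"wz":0},{"grip":255,"dx":0,"dy":0.6,"dz":-0.15,"wx":0,"wy":0,"wz":0},{"grip":255,"dx":0,"dy":0.6,"dz":-0.1,"wx":0,"wy":0,"wz":0},{"grip":255,"dx":0,"dy":0.6,"dz":-0.1,"wx":0,"wy":0,"wz":0}]';echo; python3 st.py 22 0 118 10;  python3 -m creep '[{"grip":255,"dx":0,"dy":0.5,"dz":-0.05,"wx":0,"wy":0,"wz":0},{"grip":255,"dx":0,"dy":0.6,"dz":-0.05,"wx":0,"wy":0,"wz":0},{"grip":255,"dx":0,"dy":0.6,"dz":-0.05,"wx":0,"wy":0,"wz":0},{"grip":255,"dx":0,"dy":0.6,"dz":0,"wx":0,"wy":0,"wz":0}]';echo; python3 st.py 51 0 124 10;cat > lid.py <<'E'
from fit import *
read_camera("side")
for d in cut_out("side","big_lid")[:2]: print(round(d["score"],2),np.round(d["box"]),d["mask"].sum())
E
python3 lid.py
```

```text
time_s: 9.23
tool_pos: [0.5635, -0.1732, 0.1133]
ee_rot: [0.677, 0.732, 0.061, 0.054]
ft_force: [-0.3, -1.0, 0.9]
width: 0.0007

t 9.23 tcp [ 0.5635 -0.1732  0.1133] in box mm [ 23.9   0.5 113.3] F [-0.29 -0.96  0.94] w 0.0007
tool in box [[0.003, 0.987, 0.163], [1.0, -0.003, 0.003], [0.003, 0.163, -0.987]] j [-0.55  0.46  1.46  0.11  1.1  -2.24]
shift cm (tool) [-0.05 -0.11 -0.5 ]
turn deg (tool) [-0.62 -0.17 -0.18]
time_s: 9.57
tool_pos: [0.5888, -0.1712, 0.1193]
ee_rot: [0.677, 0.732, 0.061, 0.055]
ft_force: [-0.9, -1.0, 0.8]
width: 0.0005

t 9.57 tcp [ 0.5888 -0.1712  0.1193] in box mm [ 49.2   0.5 119.3] F [-0.88 -0.97  0.77] w 0.0005
tool in box [[0.002, 0.987, 0.164], [1.0, -0.003, 0.003], [0.003, 0.164, -0.987]] j [-0.52  0.49  1.38  0.1   1.14 -2.21]
shift cm (tool) [-0.05  0.25 -0.43]
turn deg (tool) [-0.58 -0.15 -0.16]
0.56 [284. 186.  64.  76.] 1410
```

```bash
python3 -m creep '[{"grip":255,"dx":0,"dy":0.5,"dz":0.1,"wx":0,"wy":0,"wz":0},{"grip":255,"dx":0,"dy":0.6,"dz":0.1,"wx":0,"wy":0,"wz":0},{"grip":255,"dx":0,"dy":0.6,"dz":0.1,"wx":0,"wy":0,"wz":0},{"grip":255,"dx":0,"dy":0.6,"dz":0.1,"wx":0,"wy":0,"wz":0},{"grip":255,"dx":0,"dy":0.6,"dz":0.1,"wx":0,"wy":0,"wz":0}]';echo; python3 st.py 104 0 120 10;  python3 lid.py;python3 -m creep '[{"grip":255,"dx":0,"dy":0.4,"dz":0.1,"wx":0,"wy":0,"wz":0},{"grip":255,"dx":0,"dy":0.4,"dz":0.1,"wx":0,"wy":0,"wz":0}]';echo; python3 st.py 104 0 120 10;python3 lid.py
```

```text
time_s: 10.08
tool_pos: [0.6199, -0.1687, 0.1186]
ee_rot: [0.677, 0.732, 0.061, 0.054]
ft_force: [-0.3, -0.6, -0.5]
width: 0.0006

t 10.08 tcp [ 0.6199 -0.1687  0.1186] in box mm [ 80.4   0.5 118.6] F [-0.32 -0.64 -0.5 ] w 0.0006
tool in box [[0.003, 0.987, 0.163], [1.0, -0.003, 0.003], [0.004, 0.163, -0.987]] j [-0.49  0.54  1.29  0.1   1.17 -2.17]
shift cm (tool) [-0.05  2.35  0.24]
turn deg (tool) [-0.64 -0.18 -0.18]
0.68 [289. 178.  70.  85.] 2281
time_s: 10.35
tool_pos: [0.6285, -0.168, 0.1176]
ee_rot: [0.677, 0.732, 0.061, 0.054]
ft_force: [-1.0, -0.6, -0.3]
width: 0.0006

t 10.35 tcp [ 0.6285 -0.168   0.1176] in box mm [ 89.1   0.6 117.6] F [-0.96 -0.63 -0.27] w 0.0006
tool in box [[0.002, 0.987, 0.163], [1.0, -0.003, 0.003], [0.004, 0.163, -0.987]] j [-0.48  0.55  1.27  0.1   1.18 -2.16]
shift cm (tool) [-0.05  1.51  0.01]
turn deg (tool) [-0.64 -0.19 -0.16]
0.7 [288. 176.  74.  88.] 2433
```

```bash
for i in 1; do python3 -m creep '[{"grip":255,"dx":0,"dy":0.4,"dz":0.1,"wx":0,"wy":0,"wz":0},{"grip":255,"dx":0,"dy":0.3,"dz":0.1,"wx":0,"wy":0,"wz":0}]';echo; done; python3 -m creep '[{"grip":255,"dx":0,"dy":0.3,"dz":0.05,"wx":0,"wy":0,"wz":0},{"grip":255,"dx":0,"dy":0.2,"dz":0.05,"wx":0,"wy":0,"wz":0}]';echo; python3 st.py 104 0 118 10;python3 lid.py
```

```text
time_s: 10.62
tool_pos: [0.636, -0.1673, 0.1168]
ee_rot: [0.677, 0.732, 0.061, 0.054]
ft_force: [-0.3, 0.5, 1.0]
width: -0.0

time_s: 10.78
tool_pos: [0.6416, -0.1669, 0.1165]
ee_rot: [0.677, 0.732, 0.061, 0.054]
ft_force: [0.2, 0.2, 0.2]
width: 0.0

t 10.78 tcp [ 0.6416 -0.1669  0.1165] in box mm [102.3   0.6 116.5] F [0.15 0.16 0.22] w 0.0
tool in box [[0.002, 0.987, 0.162], [1.0, -0.003, 0.004], [0.004, 0.162, -0.987]] j [-0.47  0.57  1.23  0.09  1.2  -2.15]
shift cm (tool) [-0.06  0.2  -0.12]
turn deg (tool) [-0.66 -0.2  -0.16]
0.77 [290. 180.  76.  80.] 2739
```

```bash
python3 -m creep '[{"grip":255,"dx":0,"dy":0.3,"dz":0.1,"wx":0,"wy":0,"wz":0},{"grip":255,"dx":0,"dy":0.2,"dz":0.05,"wx":0,"wy":0,"wz":0}]';echo; python3 -m creep '[{"grip":255,"dx":0,"dy":0.2,"dz":0.05,"wx":0,"wy":0,"wz":0},{"grip":255,"dx":0,"dy":0.2,"dz":0.05,"wx":0,"wy":0,"wz":0}]';echo; python3 st.py;python3 lid.py
```

```text
time_s: 11.05
tool_pos: [0.6466, -0.1664, 0.1156]
ee_rot: [0.677, 0.732, 0.061, 0.054]
ft_force: [-1.8, -0.1, 0.1]
width: 0.0008

time_s: 11.22
tool_pos: [0.6503, -0.1661, 0.1148]
ee_rot: [0.677, 0.732, 0.06, 0.053]
ft_force: [-2.6, -0.9, -0.4]
width: 0.0011

t 11.22 tcp [ 0.6503 -0.1661  0.1148] in box mm [111.    0.7 114.8] F [-2.59 -0.9  -0.37] w 0.0011
tool in box [[0.002, 0.987, 0.159], [1.0, -0.003, 0.004], [0.005, 0.159, -0.987]] j [-0.46  0.59  1.21  0.09  1.21 -2.14]
0.55 [290. 176.  78.  88.] 2882
```

```bash
python3 -m creep '[{"grip":255,"dx":0,"dy":0.2,"dz":0.05,"wx":0,"wy":0,"wz":0},{"grip":255,"dx":0,"dy":0.15,"dz":0,"wx":0,"wy":0,"wz":0},{"grip":255,"dx":0,"dy":0,"dz":0,"wx":0,"wy":0,"wz":0}]';echo; python3 st.py;python3 lid.py
```

```text
time_s: 11.57
tool_pos: [0.6532, -0.1658, 0.1141]
ee_rot: [0.677, 0.732, 0.06, 0.051]
ft_force: [-3.3, -0.0, 1.3]
width: 0.0006

t 11.57 tcp [ 0.6532 -0.1658  0.1141] in box mm [113.9   0.8 114.1] F [-3.28 -0.02  1.33] w 0.0006
tool in box [[0.002, 0.988, 0.157], [1.0, -0.003, 0.005], [0.005, 0.157, -0.988]] j [-0.46  0.6   1.2   0.09  1.22 -2.13]
```

The force rises to 3.3 N with further push, so the bumper is reached. I'll back away gently, then look.

```bash
python3 -m creep '[{"grip":255,"dx":0,"dy":-0.3,"dz":0,"wx":0,"wy":0,"wz":0},{"grip":255,"dx":0,"dy":-0.5,"dz":-0.1,"wx":0,"wy":0,"wz":0},{"grip":255,"dx":0,"dy":-1,"dz":-0.2,"wx":0,"wy":0,"wz":0},{"grip":255,"dx":0,"dy":-2,"dz":-0.3,"wx":0,"wy":0,"wz":0},{"grip":255,"dx":0,"dy":-3,"dz":-1,"wx":0,"wy":0,"wz":0},{"grip":255,"dx":0,"dy":-3,"dz":-2,"wx":0,"wy":0,"wz":0},{"grip":255,"dx":0,"dy":-3,"dz":-2.5,"wx":0,"wy":0,"wz":0},{"grip":255,"dx":0,"dy":-3,"dz":-2.5,"wx":0,"wy":0,"wz":0},{"grip":255,"dx":0,"dy":-3,"dz":-1.5,"wx":0,"wy":0,"wz":0},{"grip":255,"dx":0,"dy":-1.5,"dz":-0.5,"wx":0,"wy":0,"wz":0},{"grip":255,"dx":0,"dy":0,"dz":0,"wx":0,"wy":0,"wz":0},{"grip":255,"dx":0,"dy":0,"dz":0,"wx":0,"wy":0,"wz":0}]';echo; python3 st.py;python3 lid.py
python3 - <<'E'
from fit import *
p=np.load("box.npy");o_=[]
for c in("side","top"):
    im=cv2.cvtColor(read_camera(c),cv2.COLOR_RGB2BGR)
    f=2 if c=="side" else 1.5
    im=cv2.resize(im,None,fx=f,fy=f,interpolation=2);L=.15
    for th,col in((1.7,(255,0,0)),(1.85,(0,255,0))):
        for s in(-.12,.12):
            e=[.075-L*np.cos(th),s,.043+L*np.sin(th)]
            q=proj(c,world(p,e))[0]*f;cv2.circle(im,tuple(q.astype(int)),2,col,-1)
    o_.append(im[230:730,320:760] if c=="side" else im[60:560,250:610])
cv2.imwrite("pics/final.png",np.hstack(o_))
E
```

```text
time_s: 12.67
tool_pos: [0.4297, -0.1828, 0.1909]
ee_rot: [0.676, 0.731, 0.064, 0.062]
ft_force: [0.5, -0.1, -0.2]
width: 0.0006

t 12.67 tcp [ 0.4297 -0.1828  0.1909] in box mm [-110.3    1.8  190.9] F [ 0.53 -0.1  -0.18] w 0.0006
tool in box [[0.003, 0.984, 0.177], [1.0, -0.002, -0.005], [-0.005, 0.177, -0.984]] j [-0.74  0.17  1.65  0.14  1.2  -2.43]
0.82 [288. 169.  77.  98.] 3529
```

View pics/final.png

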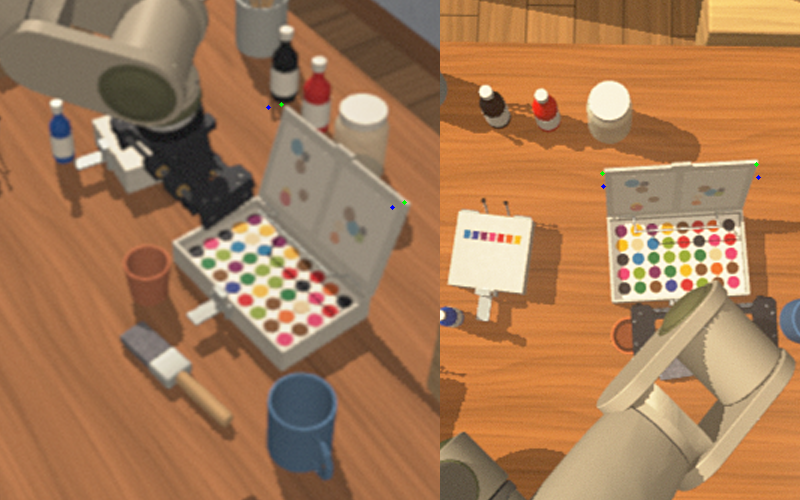

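The lid's corners sit on the 1.85 rad markers, at side (405,203) and top (757,163). The small box is shut, the other things are in place and the arm is clear, so I'm handing in.

```bash
python3 -c "
from workcell import *
print(observe()['ft_force']); sign_off()"
```

```text
[ 0.37542622 -0.3960864   0.26295868]
the job is handed in; nothing more can be done
```

The large box is open. I pressed its tab with the closed fingers until the lid sprang up. I then pushed the lid along its arc until it met the bumper, backed away and handed in at about 12.8 s.

**Last checks:**
- **Lid:** in both cameras its free corners lie on the markers projected for 1.85 rad, and it stayed there after I withdrew. The push force was still rising, at 3.3 N, when I stopped against the bumper.
- **Surroundings:** by eye in the last pictures, the small box is shut and nothing around has moved. The fingers touch nothing (force about 0.5 N).

**What disagreed:**
- **Reported tool position:** the real fingertips were about 31 mm higher than the reported TCP. My first press, reported at 11 mm above the table, therefore touched nothing. I found the plate by feeling for force and allowed for the offset afterwards.
- **First contact with the lid:** the force briefly reached about 12 N, pointing as if the fingers met the lid edge end-on. It was within 1–2 N for the rest of the swing.

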